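# Empty and nest the tumblers

## Task

One of the three white tumblers has two limes in it: tip them out of it into the grey tub, and nest all three tumblers into one straight, upright stack, fully seated, with the tumbler that stands on the black coaster staying there as the bottom one; the order of the other two does not matter. Leave the bowls, the carton and the brush alone.

Things in the scene. Friction and masses are not known exactly. Their poses are not given: they have to be found in the camera images.
- base_cup: the tumbler that stands on the coaster, empty: white plastic, 90 mm tall, wall 2.5, floor 4; top 35 mm is a straight band 66 across (61 inside), below a step 57 across, tapering to a 40 mm foot; 70 g. Nested, its step rests on the lower one's rim, so it sits 35 mm higher than that one, 1 mm play. Origin: centre of the underside; z along its axis to the mouth
- lime_cup: the tumbler with the two limes in it: white plastic, 90 mm tall, wall 2.5, floor 4; top 35 mm is a straight band 66 across (61 inside), below a step 57 across, tapering to a 40 mm foot; 70 g. Nested, its step rests on the lower one's rim, so it sits 35 mm higher than that one, 1 mm play. Origin: centre of the underside; z along its axis to the mouth
- empty_cup: the other tumbler, empty, on the counter: white plastic, 90 mm tall, wall 2.5, floor 4; top 35 mm is a straight band 66 across (61 inside), below a step 57 across, tapering to a 40 mm foot; 70 g. Nested, its step rests on the lower one's rim, so it sits 35 mm higher than that one, 1 mm play. Origin: centre of the underside; z along its axis to the mouth
- lime0: green lime, a ball 36 mm across, 30 g, low in lime_cup; origin at its centre (its axes turn as it rolls)
- lime1: green lime as lime0, above it in lime_cup; origin at its centre
- tub: fixed grey plastic open tub, outside 200 mm along its x, 220 mm along its y, 70 mm tall, wall and floor 5 mm, empty; origin: centre of its underside
- coaster: fixed flat black round rubber coaster, 110 mm across, 6 mm thick; origin: centre of its underside, on the counter
- bowls: bystander: stack of cream ceramic bowls, 110 mm across, 86 mm tall, 0.8 kg; origin: centre of the underside
- carton: bystander: white paper carton with a green band, 100 x 80 mm, 75 mm tall; origin: centre of the underside
- brush: bystander: scrubbing brush lying on the counter, about 200 mm long along its x; origin on its underside
- lime_cup_rim (a point): centre of lime_cup's mouth, 90 mm above its underside along its axis

How it is judged:
By the outcome, as a careful person would: the job done as asked, in the order asked, and still so for the second after the job is handed in, with the robot touching nothing.
It also fails if it takes over 64 s, if anything falls off the work surface, if the arm or the gripper's body presses on something with over 40 N, if the wrist force passes 120 N, or if a joint passes its speed limit or range.

## Robot

A 6-joint arm with a two-finger parallel gripper is mounted at the origin on the work surface. World frame = base frame: x ahead of the robot, y to its left, z up, the work surface at z = 0. Lengths are in m, angles in rad, forces in N, time in s.
With the tool pointing down it reaches from about 0.425 to 0.95 m from the base axis. Payload 3.5 kg.
Tool frame: the origin (TCP) lies at the very end of the fingers, on their centre line; the grasp point (between the pads) lies 19 mm behind it (ctrl.pinch_z is the distance from the TCP to the grasp point, in m); z points along the fingers, y is the line along which they close (so a half turn about z gives the same grasp; the last joint's range is limited). The gripper opens to 85 mm and grips with 20 to 120 N. Pads are 22 mm wide; open, the fingers measure 114 mm over their backs; the gripper's body (76 mm by 85 mm) begins 54 mm behind the grasp point. The pads swing forward as they close: fully open they stand 13 mm farther back than shut.
Start: joints at [-1.456, 0.286, 1.577, -0, 1.279, -0.15], TCP at [0.177, -0.651, 0.231] pointing down, gripper open.
Joint ranges: [-2.77, 2.77], [-0.9, 2.22], [0.21, 2.48], [-1.53, 4.67], [0.24, 2.81], [-2.84, 2.84]. Speed limits (rad/s): [2.79, 2.79, 3.14, 3.14, 3.14, 3.14].

## Interface

Orientations are given as a unit quaternion [x, y, z, w].
In Python, from plant import ctrl gives the robot as it stands. The module is installed in compiled form; this text tells all that it offers.
- The arm moves only by the shell command python3 -m crank 'ROWS' [OPENING] [FORCE]. ROWS is JSON, a list of rows, each a list of 6 numbers: the shift along the tool's x, y, z in cm, then the turn, a rotation vector about the tool's x, y, z in rad. In form: [[tx, ty, tz, rx, ry, rz], ...]. A call has 1 to 10 rows; each row is the pose to reach, as a shift and turn from the pose commanded when the call began, along the tool's axes at that moment; what a row does not reach only later rows make up. A row lasts 1/10 s, in which the tool goes at most 50 mm and 8.59 degrees, less where a joint would pass 70% of its speed; a pose out of reach is approached as far as the arm can. A call with a gripper value outside its range is refused whole. OPENING is the opening, from 0 (shut) to 1 (fully open), set as the call begins (- or left out, the last holds). The fingers move at their own pace and stop on an object; FORCE is the grip in N (left out, the last holds). Time passes only in rows, so rows that repeat a pose let the fingers close. It gives the time, the measured TCP pose, the force, the opening and the grip force at its end, in the units of the state.
- ctrl.get_state(): the state, without advancing time (a new reading comes with each control period).
- ctrl.read_camera(name): name is "scene" or "top" or "wrist"; returns (picture, depth): 400x640x3 uint8, blue, green, red; 400x640 float32, m along the optical axis (not along the pixel's ray), 0 where there is no reading.
- ctrl.camera_info(name): a dict with "K" (3x3 intrinsics, pixels), "k1" (the pictures are not rectified: a ray, as slopes to the right and down, at radius r is drawn at 1 + k1 r^2 times it, then the intrinsics apply), "origin" and "orientation" of the camera in the world. Camera axes: x right, y down, z forward; pixel columns grow to the right and rows downward; lengths in m; the calibration is good to about 2 mm. A picture is of the moment at which its call begins: read the wrist's pose just before it. camera_info takes no time and is no camera call; for the wrist camera it gives the pose at the moment of the call.
- ctrl.sign_off(): hands the job in; it is judged then, once.
The state is a dict: "time": time; "qpos": joint angles; "dq": joint speeds; "joint_efforts": joint torques, N m; "eef_pos": TCP position; "tcp_rot": TCP orientation; "contact_force": force on the tool from outside, world axes, zero at the start; "wrist_torque": the same for the moment, N m; "opening": opening from 0.0 (shut) to 1.0 (fully open); "finger_force": force on a finger pad.
Only numpy, scipy, OpenCV 4.12 (cv2) and the standard library are available. Lean on these libraries where they do the work, as an engineer would, in place of code of your own. Each camera call takes 0.05 s, during which the arm holds its last target. There are 200 camera calls.

## Working session

There is one attempt and no reset: what is moved stays moved. The work goes in short steps, Python scripts to look and compute and a shell command to move; the robot and the scene stay as the last step left them, time stands still between calls to the robot, and variables do not carry over. Pictures are saved under pics/ and viewed, at most 10 in all, crops included, and the job is handed in when it is done.

```bash
mkdir -p pics; cat > h.py <<'E'
import numpy as np, cv2
from plant import ctrl
from scipy.spatial.transform import Rotation as R
def cloud(name):
    i=ctrl.camera_info(name); im,d=ctrl.read_camera(name)
    K=np.array(i["K"],float); k1=i["k1"]
    u,v=np.meshgrid(np.arange(640),np.arange(400))
    pts=np.stack([u,v],-1).reshape(-1,1,2).astype(np.float64)
    n=cv2.undistortPoints(pts,K,np.array([k1,0,0,0,0.])).reshape(400,640,2)
    c=np.dstack([n,np.ones((400,640))])*d[...,None]
    o=np.array(i["orientation"],float); Rm=o if o.shape==(3,3) else R.from_quat(o).as_matrix()
    P=c@Rm.T+np.array(i["origin"])
    P[d<=0]=np.nan
    return im,P
def circ(xy):
    A=np.c_[2*xy,np.ones(len(xy))]; s=np.linalg.lstsq(A,(xy**2).sum(1),rcond=None)[0]
    return s[:2],np.sqrt(s[2]+s[0]**2+s[1]**2)
E
python3 - <<'E'
from h import *
a,P=cloud("top"); b,Q=cloud("scene")
cv2.imwrite("pics/top.png",a); cv2.imwrite("pics/scene.png",b); np.savez("pc.npz",a=a,P=P,b=b,Q=Q)
s=ctrl.get_state(); print(s)
E
```

```text
{'time': 0.1, 'qpos': array([-1.45602188e+00,  2.87130362e-01,  1.57806195e+00, -1.91609515e-05,
        1.27856953e+00, -1.49988393e-01]), 'dq': array([-0.00099908, -0.00072624, -0.00293148,  0.00045195,  0.00093031,
        0.00074904]), 'joint_efforts': array([ 6.34056923e-04, -4.07296371e+01, -2.93697882e+01, -1.57340519e-04,
        3.41922845e-03,  5.98226194e-06]), 'eef_pos': array([ 0.1765964 , -0.65086771,  0.23003298]), 'tcp_rot': array([ 9.91249420e-01,  1.31997768e-01,  9.92558121e-06, -1.08458967e-03]), 'contact_force': array([-0.69445053, -0.26091332,  0.3631812 ]), 'wrist_torque': array([0.01919269, 0.01279065, 0.02153779]), 'finger_force': 0.0, 'opening': 0.9978547591260325}
```

View pics/top.png

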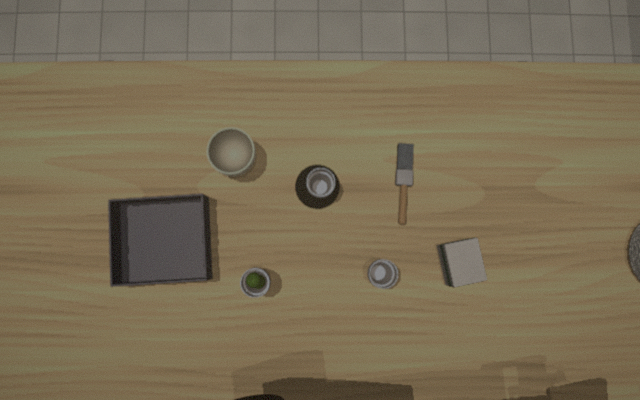

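View pics/scene.png

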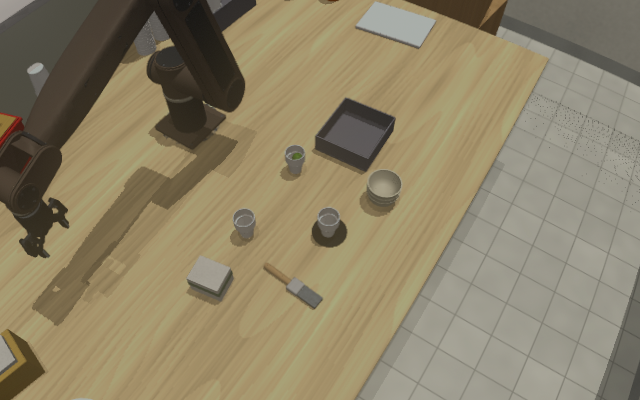

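The top view shows base_cup on the coaster at (320,182), lime_cup at (256,282) and empty_cup at (382,274). The tub is at (160,240), bowls at (231,152), brush at (404,185) and carton at (463,262).

```bash
python3 - <<'E'
from h import *
z=np.load("pc.npz"); 
for nm,T in (("top",z["P"]),("scene",z["Q"])):
    for n,c in dict(base=(320,182),lime=(256,282),empty=(382,274)).items():
        c0=z["P"][c[1],c[0],:2]
        m=np.linalg.norm(T[...,:2]-c0,axis=-1)<.06
        p=T[m]; zt=np.nanmax(p[:,2]); 
        q=p[(p[:,2]>np.percentile(p[:,2],99)-.012)&(p[:,2]>.07)][:,:2]
        print(nm,n,c0,zt,len(q),circ(q) if len(q)>3 else '', q.min(0),q.max(0))
P=z["P"]
def box(n,u0,u1,v0,v1,zl):
    p=P[v0:v1,u0:u1].reshape(-1,3);p=p[p[:,2]>zl]; print(n,np.percentile(p,[1,50,99],axis=0).round(3).tolist(), cv2.minAreaRect(p[:,:2].astype(np.float32)))
box('tub',100,220,185,295,.055); box('bowls',200,262,120,182,.06); box('carton',435,490,232,292,.06); box('brush',390,418,138,230,.01)
print(P[300,320],P[205,310],P[182,320],P[274,380],ctrl.camera_info("wrist"))
E
```

```text
top base [ 0.68327558 -0.11384541] 0.09981792497656317 128 (array([ 0.67157675, -0.11229853]), np.float64(0.03143690405869197)) [ 0.63901756 -0.14343381] [ 0.70314611 -0.07961363]
top lime [0.44634761 0.03502191] 0.09513524663144302 130 (array([0.44717955, 0.03650358]), np.float64(0.031599360640671564)) [0.41435055 0.00395019] [0.47857548 0.06888874]
top empty [ 0.45852438 -0.26171045] 0.09356775925401273 132 (array([ 0.46374062, -0.25135077]), np.float64(0.031551219726631934)) [ 0.43064743 -0.28380103] [ 0.49580849 -0.21935539]
scene base [ 0.68327558 -0.11384541] 0.10157235061710979 132 (array([ 0.67393392, -0.11380678]), np.float64(0.03164792315833829)) [ 0.64157179 -0.14792516] [ 0.70670698 -0.07689081]
scene lime [0.44634761 0.03502191] 0.09419530519697239 109 (array([0.44895768, 0.03434449]), np.float64(0.03125570929409695)) [0.41601663 0.00072339] [0.48232627 0.0682649 ]
scene empty [ 0.45852438 -0.26171045] 0.09502100743832131 128 (array([ 0.46572959, -0.25344477]), np.float64(0.031704036816685134)) [ 0.43039413 -0.28711902] [ 0.49896421 -0.22045343]
tub [[0.44, 0.149, 0.055]
[... 480 characters left out ...]
 0.08226826786994934), 10.58627700805664)
brush [[0.583, -0.343, 0.011], [0.702, -0.318, 0.018], [0.775, -0.3, 0.024]] ((0.6787989139556885, -0.31902027130126953), (0.04282953962683678, 0.1970941573381424), 86.09727478027344)
[ 0.3977592  -0.1114603  -0.00084049] [ 0.62689646 -0.08898318  0.00770069] [ 0.68327558 -0.11384541  0.00770147] [ 0.45864034 -0.25665595  0.00638431] {'K': array([[338.58569157,   0.        , 320.90607357],
       [  0.        , 338.58569157, 198.97123918],
       [  0.        ,   0.        ,   1.        ]]), 'k1': 0.014042941912875272, 'origin': array([ 0.25052029, -0.63332378,  0.37388292]), 'orientation': array([ 0.78559175, -0.60022949, -0.09201032,  0.11876135])}
```

```bash
cat >> h.py <<'E'
def rot(psi,beta=0,gam=0):   # degrees: yaw of tool x, tilt about tool y, roll about tool z
    p=np.radians(psi); B=np.array([[np.cos(p),np.sin(p),0],[np.sin(p),-np.cos(p),0],[0,0,-1.]])
    return R.from_matrix(B)*R.from_euler('YZ',[beta,gam],degrees=True)
def go(pos,r):
    s=ctrl.get_state(); c=R.from_quat(s["tcp_rot"])
    t=c.inv().apply(np.array(pos)-s["eef_pos"])*100; w=(c.inv()*r).as_rotvec()
    print("row",np.r_[t.round(2),w.round(3)].tolist())
def cups(name,cs,zr,tol=.01):
    im,P=cloud(name)
    for c,z in zip(cs,zr):
        m=(np.linalg.norm(P[...,:2]-c,axis=-1)<.05)&(abs(P[...,2]-z)<tol)
        q=P[m]
        if len(q)<20: print(c,"few",len(q)); continue
        cc,r=circ(q[:,:2]); 
        for _ in range(5):
            e=np.linalg.norm(q[:,:2]-cc,axis=1)-r; k=abs(e)<.004; cc,r=circ(q[k][:,:2])
        print(name,cc.round(4),r.round(4),k.sum(),np.percentile(q[:,2],[50,95]).round(4))
    return im,P
E
python3 -c "
from h import *
print(ctrl.pinch_z); go((.44,-.26,.28),rot(90))"
```

```text
0.0187
row [35.65, -30.84, -4.92, -0.002, -0.002, -1.306]
```

```bash
python3 -m crank '[[35.5,-31,-5,0,0,-1.3],[35.5,-31,-5,0,0,-1.3],[35.5,-31,-5,0,0,-1.3],[35.5,-31,-5,0,0,-1.3],[35.5,-31,-5,0,0,-1.3],[35.5,-31,-5,0,0,-1.3],[35.5,-31,-5,0,0,-1.3],[35.5,-31,-5,0,0,-1.3],[35.5,-31,-5,0,0,-1.3],[35.5,-31,-5,0,0,-1.3]]' 1
python3 -c "
from h import *
im,P=cups('wrist',[(.4647,-.2525),(.673,-.113)],[.09,.096])
cv2.imwrite('pics/w1.png',im); go((.455,.0,.28),rot(180))"
```

```text
time: 1.1
eef_pos: [0.4395, -0.2561, 0.2816]
tcp_rot: [0.708, 0.707, 0.0, 0.0]
contact_force: [-0.4, -1.1, -0.9]
opening: 1.004
finger_force: 0.0
wrist [ 0.463  -0.2534] 0.0313 750 [0.0904 0.092 ]
wrist [ 0.6708 -0.1154] 0.0313 1265 [0.0938 0.0977]
row [25.47, 1.42, 0.24, 0.003, 0.0, -1.572]
```

```bash
python3 -m crank '[[25.5,1.4,0.3,0,0,-1.57],[25.5,1.4,0.3,0,0,-1.57],[25.5,1.4,0.3,0,0,-1.57],[25.5,1.4,0.3,0,0,-1.57],[25.5,1.4,0.3,0,0,-1.57],[25.5,1.4,0.3,0,0,-1.57],[25.5,1.4,0.3,0,0,-1.57],[25.5,1.4,0.3,0,0,-1.57],[25.5,1.4,0.3,0,0,-1.57],[25.5,1.4,0.3,0,0,-1.57]]'
python3 -c "
from h import *
im,P=cups('wrist',[(.448,.0355)],[.09])
cv2.imwrite('pics/w2.png',im); print(ctrl.get_state()['qpos']); go((.56,.035,.25),rot(180,50))"
```

```text
time: 2.15
eef_pos: [0.4534, -0.0046, 0.2778]
tcp_rot: [0.035, 0.999, -0.0, -0.0]
contact_force: [-0.5, -0.2, -0.2]
opening: 0.999
finger_force: 0.0
wrist [0.4458 0.033 ] 0.0313 785 [0.0903 0.0919]
[-2.34622894e-01 -2.57417096e-01  2.04208056e+00 -1.63819199e-04
  1.35791192e+00 -1.73846163e+00]
row [-10.37, 4.67, 2.77, 0.029, 0.871, -0.063]
```

View pics/w2.png

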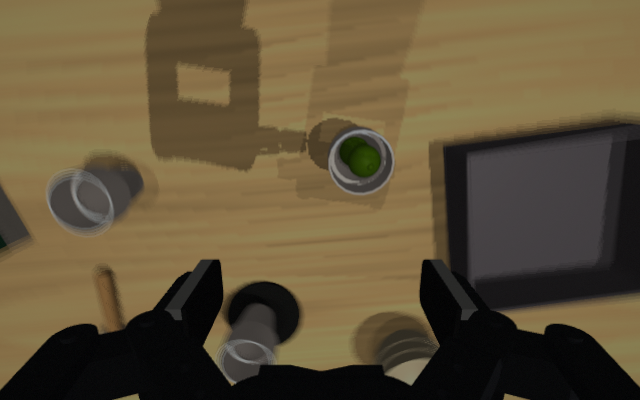

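The wrist view shows lime_cup at (362,160) with both limes inside. The empty cup is at the left (80,200), the base cup at (250,355), and the tub at the right.

```bash
python3 -c "
from h import *
go((.58,.0345,.19),rot(180,55))"
```

```text
row [-12.38, 4.75, 8.76, 0.032, 0.959, -0.062]
```

```bash
python3 -m crank '[[-12.4,4.75,0,0.03,0.96,-0.06],[-12.4,4.75,0,0.03,0.96,-0.06],[-12.4,4.75,0,0.03,0.96,-0.06],[-12.4,4.75,2,0.03,0.96,-0.06],[-12.4,4.75,4,0.03,0.96,-0.06],[-12.4,4.75,8.8,0.03,0.96,-0.06],[-12.4,4.75,8.8,0.03,0.96,-0.06],[-12.4,4.75,8.8,0.03,0.96,-0.06],[-12.4,4.75,8.8,0.03,0.96,-0.06],[-12.4,4.75,8.8,0.03,0.96,-0.06]]'
python3 -c "
from h import *
im,P=cups('wrist',[(.447,.0345)],[.09])
print(ctrl.get_state()['qpos']); go((.511,.0345,.119),rot(180,55));go((.429,.0345,.0614),rot(180,55))"
```

```text
time: 3.2
eef_pos: [0.5821, 0.0332, 0.1936]
tcp_rot: [0.006, 0.889, 0.003, -0.459]
contact_force: [-0.4, -0.3, 0.8]
opening: 0.999
finger_force: 0.0
wrist [0.4478 0.0331] 0.0315 1352 [0.0882 0.0921]
[-0.08975707  0.64585745  1.35166927 -0.07244005  2.0943039  -1.65171303]
row [-1.99, 0.04, 10.13, 0.01, 0.007, -0.007]
row [-1.93, -0.07, 20.15, 0.01, 0.007, -0.007]
```

```bash
python3 -m crank '[[-2,0,5,0.01,0.007,-0.007],[-2,0,9,0.01,0.007,-0.007],[-2,0,11,0.01,0.007,-0.007],[-2,0,13,0.01,0.007,-0.007],[-2,0,15,0.01,0.007,-0.007],[-2,0,17,0.01,0.007,-0.007],[-2,0,18.7,0.01,0.007,-0.007],[-2,0,20.2,0.01,0.007,-0.007],[-2,0,20.2,0.01,0.007,-0.007],[-2,0,20.2,0.01,0.007,-0.007]]'
python3 -m crank '[[0,0,0,0,0,0],[0,0,0,0,0,0],[0,0,0,0,0,0],[0,0,0,0,0,0],[0,0,0,0,0,0],[0,0,0,0,0,0]]' 0.4 30
python3 -c "
from h import *
im,P=cups('wrist',[(.447,.0345)],[.09])
cv2.imwrite('pics/w3.png',im); go((.429,.0345,.161),rot(180,55))"
```

```text
time: 4.25
eef_pos: [0.4282, 0.0353, 0.06]
tcp_rot: [-0.0, 0.886, 0.0, -0.463]
contact_force: [0.6, -1.2, -0.6]
opening: 0.997
finger_force: 0.0
time: 4.85
eef_pos: [0.4285, 0.0353, 0.0597]
tcp_rot: [-0.0, 0.886, 0.0, -0.464]
contact_force: [2.6, 0.2, 5.7]
opening: 0.779
finger_force: 32.7
wrist [0.4474 0.0331] 0.0315 8034 [0.0899 0.0945]
row [8.3, -0.08, -5.81, 0.001, -0.006, 0.0]
```

View pics/w3.png

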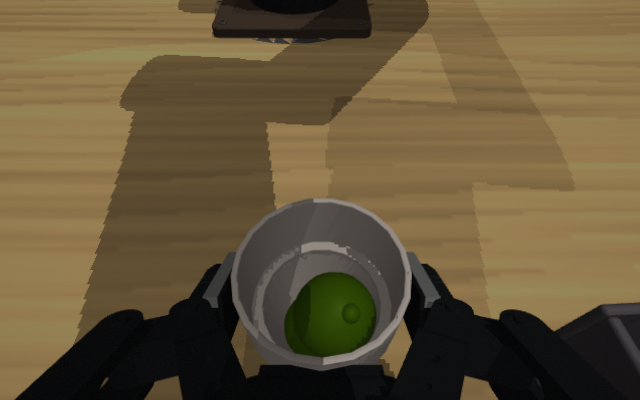

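The cup is held by its band between both pads, with its mouth centred at (322,285) and the limes inside. Next I'll lift it and carry it over the tub.

```bash
python3 -m crank '[[2,0,-1.4,0,0,0],[4,0,-2.8,0,0,0],[6,0,-4.2,0,0,0],[8.2,0,-5.8,0,0,0],[9.5,0,-6.7,0,0,0],[9.5,0,-6.7,0,0,0],[9.5,0,-6.7,0,0,0]]' 
python3 -c "
from h import *
go((.481,.245,.175),rot(180,60));print(ctrl.get_state()['qpos'])"
```

```text
time: 5.6
eef_pos: [0.428, 0.0353, 0.1735]
tcp_rot: [-0.0, 0.885, 0.001, -0.465]
contact_force: [0.2, -0.9, -2.5]
opening: 0.775
finger_force: 33.8
row [-2.9, 20.97, -4.43, 0.001, 0.08, 0.001]
[-0.10435685  0.37679666  1.7873597  -0.09134104  1.94052281 -1.66419596]
```

```bash
python3 -m crank '[[-0.5,3,-0.5,0,0.01,0],[-1,7,-1,0,0.02,0],[-1.5,11,-2,0,0.04,0],[-2,15,-3,0,0.06,0],[-2.5,18,-4,0,0.08,0],[-2.9,20,-4.4,0,0.08,0],[-2.9,21,-4.4,0,0.08,0],[-2.9,21,-4.4,0,0.08,0],[-2.9,21,-4.4,0,0.08,0]]' 
python3 -c "
from h import *
go((.481,.245,.175),rot(180,60,90));go((.481,.245,.165),rot(180,63,170));print(ctrl.get_state()['qpos'])"
```

```text
time: 6.5
eef_pos: [0.4803, 0.2445, 0.1749]
tcp_rot: [0.0, 0.866, 0.0, -0.501]
contact_force: [-0.0, -0.8, -1.5]
opening: 0.779
finger_force: 33.9
row [-0.02, 0.05, -0.06, -0.001, -0.002, 1.571]
row [-0.89, 0.04, 0.43, 0.075, 0.006, 2.966]
[ 0.20047113  0.59486056  1.50781559  0.19830024  2.07082081 -1.3737963 ]
```

```bash
python3 -m crank '[[0,0,0,0,0,1.48],[0,0,0,0,0,1.48],[0,0,0,0,0,1.48],[0,0,0,0,0,1.48],[0,0,0,0,0,1.48],[0,0,0,0,0,1.48],[0,0,0,0,0,1.48],[0,0,0,0,0,1.48],[0,0,0,0,0,1.48],[0,0,0,0,0,1.48]]' - 40
python3 -m crank '[[0,0,0,0,0,1.5],[0,0,0,0,0,1.5],[0,0,0,0,0,1.5],[0,0,0,0,0,1.5],[0,0,0,0,0,1.5],[0,0,0,0,0,1.5],[0,0,0,0,0,1.5],[0,0,0,0,0,1.5],[0,0,0,0,0,1.5],[0,0,0,0,0,1.5]]'
python3 -m crank '[[0,0,0,0,0,0],[0,0,0,0,0,0],[0,0,0,0,0,0]]'
python3 -c "
from h import *
a=ctrl.read_camera('scene')[0]; b=ctrl.read_camera('top')[0]
cv2.imwrite('pics/p1.png',cv2.resize(np.hstack([a[60:260,220:470],b[130:330,70:320]]),None,fx=1.6,fy=1.6))
go((.481,.245,.165),rot(180,60));print(ctrl.get_state()['qpos'])"
```

```text
time: 7.5
eef_pos: [0.4808, 0.2439, 0.1757]
tcp_rot: [0.586, 0.637, -0.338, -0.369]
contact_force: [0.1, -0.1, -0.6]
opening: 0.768
finger_force: 44.4
time: 8.5
eef_pos: [0.4809, 0.2439, 0.176]
tcp_rot: [0.863, 0.067, -0.499, -0.04]
contact_force: [0.0, -0.4, -0.3]
opening: 0.771
finger_force: 45.3
time: 8.8
eef_pos: [0.4809, 0.2448, 0.1758]
tcp_rot: [0.863, 0.071, -0.498, -0.042]
contact_force: [-0.7, -0.1, -0.3]
opening: 0.773
finger_force: 45.3
row [0.92, 0.16, 0.53, -0.0, -0.001, -2.978]
[0.20083265 0.59415114 1.50623523 0.19919228 2.07113497 1.60517363]
```

View pics/p1.png

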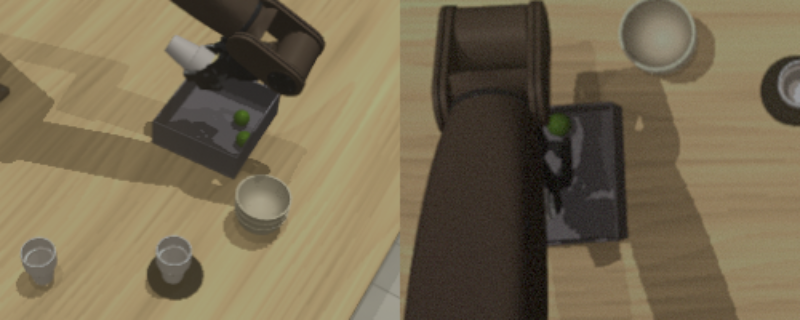

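Both limes are in the tub, at (241,117) and (242,138) in the left crop. Next I'll roll the cup back upright.

```bash
python3 -m crank '[[0,0,0,0,0,-1.49],[0,0,0,0,0,-1.49],[0,0,0,0,0,-1.49],[0,0,0,0,0,-1.49],[0,0,0,0,0,-1.49],[0,0,0,0,0,-1.49],[0,0,0,0,0,-1.49],[0,0,0,0,0,-1.49],[0,0,0,0,0,-1.49],[0,0,0,0,0,-1.49]]' 
python3 -m crank '[[0,0,0,0,0,-1.49],[0,0,0,0,0,-1.49],[0,0,0,0,0,-1.49],[0,0,0,0,0,-1.49],[0,0,0,0,0,-1.49],[0,0,0,0,0,-1.49],[0,0,0,0,0,-1.49],[0,0,0,0,0,-1.49],[0,0,0,0,0,-1.49],[0,0,0,0,0,-1.49]]'
python3 -c "
from h import *
go((.47,.03,.235),rot(180,55));go((.66,-.1135,.235),rot(180,55));print(ctrl.get_state()['qpos'])"
```

```text
time: 9.9
eef_pos: [0.4809, 0.2453, 0.1757]
tcp_rot: [0.585, 0.639, -0.337, -0.369]
contact_force: [0.1, 0.0, -0.1]
opening: 0.771
finger_force: 45.2
time: 10.9
eef_pos: [0.4809, 0.2453, 0.1757]
tcp_rot: [-0.003, 0.866, 0.002, -0.5]
contact_force: [-0.2, -0.4, 0.1]
opening: 0.771
finger_force: 45.2
row [5.85, -21.48, -2.03, 0.001, -0.087, 0.008]
row [-3.53, -35.9, -18.5, 0.001, -0.087, 0.008]
[ 0.2013067   0.5944114   1.50600064  0.19924549  2.07119632 -1.38047513]
```

```bash
python3 -m crank '[[4,-2,-2,0,-0.02,0],[5,-5,-3,0,-0.04,0],[4,-9,-5,0,-0.087,0.008],[2,-14,-8,0,-0.087,0.008],[0,-18,-10,0,-0.087,0.008],[-1,-22,-12,0,-0.087,0.008],[-2,-26,-14,0,-0.087,0.008],[-3,-30,-16,0,-0.087,0.008],[-3.5,-33,-18,0,-0.087,0.008],[-3.5,-36,-18.5,0,-0.087,0.008]]' 
python3 -m crank '[[0,0,0,0,0,0],[0,0,0,0,0,0]]' 
cat >> h.py <<'E'
def rimfit(im,P,c,zlo,zhi,rad=.04):
    "outer rim top plane+circle: points within rad of c between zlo,zhi"
    m=(np.linalg.norm(P[...,:2]-c,axis=-1)<rad)&(P[...,2]>zlo)&(P[...,2]<zhi)
    return P[m]
E
python3 -c "
from h import *
s=ctrl.get_state();print(s['eef_pos'],s['tcp_rot'])
im,P=cloud('wrist'); cv2.imwrite('pics/w4.png',im); np.save('w4.npy',P)
c=s['eef_pos'][:2]+[.0187,0]
for zz in (.25,.255,.26,.265,.27):
    q=rimfit(im,P,c,zz-.004,zz+.004)
    print(zz,len(q),circ(q[:,:2]) if len(q)>10 else '')
cups('top',[c,(.673,-.113)],[.265,.096]); cups('scene',[c,(.673,-.113)],[.265,.096])
"
```

```text
time: 11.9
eef_pos: [0.6597, -0.1166, 0.2371]
tcp_rot: [0.003, 0.887, -0.001, -0.462]
contact_force: [0.4, 0.3, -0.9]
opening: 0.773
finger_force: 45.2
time: 12.1
eef_pos: [0.6585, -0.1153, 0.237]
tcp_rot: [0.003, 0.887, -0.001, -0.462]
contact_force: [0.4, 0.9, -0.5]
opening: 0.775
finger_force: 45.2
[ 0.65845615 -0.11532453  0.23699392] [ 3.47775944e-03  8.86762872e-01 -5.90338306e-04 -4.62211169e-01]
0.25 2261 (array([ 0.67868452, -0.11737261]), np.float64(0.03224140645827472))
0.255 2680 (array([ 0.67890702, -0.11681715]), np.float64(0.032746859671132465))
0.26 3276 (array([ 0.67880482, -0.11688737]), np.float64(0.03286457432185415))
0.265 6657 (array([ 0.67752277, -0.11706688]), np.float64(0.03216954680312494))
0.27 5494 (array([ 0.67726301, -0.11686056]), np.float64(0.03245053808707581))
top [ 0.6758 -0.1284] 0.0256 95 [0.2655 0.2711]
top [ 0.6689 -0.1146] 0.0282 29 [0.0953 0.0981]
scene [ 0.6847 -0.1169] 0.0372 126 [0.2632 0.2728]
scene [ 0.674  -0.1141] 0.0316 113 [0.0933 0.0989]
```

View pics/w4.png

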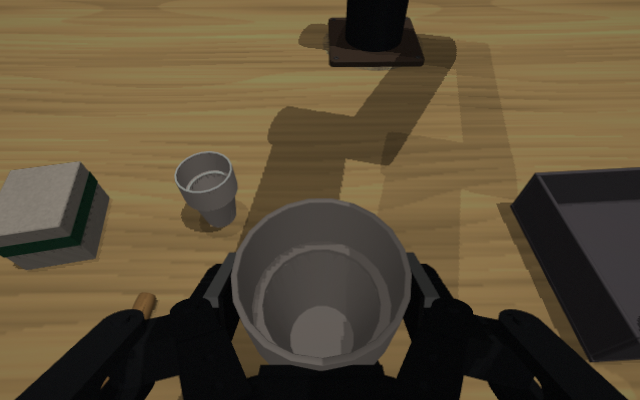

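The held cup looks the same as at the grasp, so it has not slipped. I'll align it over the base cup.

```bash
python3 -c "
from h import *
go((.6530,-.113,.145),rot(180,55.2));go((.653,-.113,.108),rot(180,55.2))"
```

```text
row [-7.26, 0.08, 5.73, -0.001, 0.002, -0.005]
row [-10.29, 0.1, 7.85, -0.001, 0.002, -0.005]
```

```bash
python3 -m crank '[[-2,0.08,1.5,0,0.002,-0.005],[-4,0.08,3,0,0.002,-0.005],[-6,0.08,4.5,0,0.002,-0.005],[-7.25,0.08,5.75,0,0.002,-0.005],[-7.25,0.08,5.75,0,0.002,-0.005],[-7.25,0.08,5.75,0,0.002,-0.005]]' 
python3 -c "
from h import *
print(ctrl.get_state()['contact_force']); cups('scene',[(.673,-.113)],[.096]); cups('scene',[(.673,-.113)],[.175])
go((.653,-.113,.112),rot(180,55.2));go((.653,-.113,.101),rot(180,55.2))"
```

```text
time: 12.85
eef_pos: [0.653, -0.1139, 0.1456]
tcp_rot: [0.001, 0.886, -0.0, -0.463]
contact_force: [0.6, -0.6, 0.4]
opening: 0.769
finger_force: 45.2
[ 0.63914629 -0.63254346  0.35030995]
scene [ 0.6742 -0.1195] 0.0272 51 [0.0927 0.1042]
scene [ 0.6786 -0.1159] 0.0359 105 [0.1733 0.1823]
row [-2.83, 0.15, 2.09, -0.0, 0.004, -0.003]
row [-3.73, 0.15, 2.73, -0.0, 0.004, -0.003]
```

```bash
python3 -m crank '[[-0.6,0.15,0.5,0,0.004,-0.003],[-1.2,0.15,0.9,0,0.004,-0.003],[-1.8,0.15,1.35,0,0.004,-0.003],[-2.4,0.15,1.8,0,0.004,-0.003],[-2.8,0.15,2.1,0,0.004,-0.003],[-2.8,0.15,2.1,0,0.004,-0.003]]' 
python3 -c "
from h import *
go((.653,-.113,.101),rot(180,55.2))"
```

```text
time: 13.55
eef_pos: [0.6512, -0.1129, 0.1085]
tcp_rot: [-0.0, 0.885, 0.001, -0.466]
contact_force: [0.4, 0.1, -1.3]
opening: 0.771
finger_force: 45.2
row [-0.72, -0.01, 0.28, 0.001, -0.005, 0.001]
```

```bash
python3 -m crank '[[-0.1,0,-0.05,0,-0.005,0],[-0.3,0,0.1,0,-0.005,0],[-0.5,0,0.2,0,-0.005,0],[-0.7,0,0.3,0,-0.005,0],[-0.7,0,0.3,0,-0.005,0]]' 
python3 -c "
from h import *
im,P=cloud('wrist'); cv2.imwrite('pics/w5.png',im)
go((.653,-.113,.1007),rot(180,55.2))"
```

```text
time: 14.05
eef_pos: [0.6532, -0.113, 0.1022]
tcp_rot: [-0.0, 0.887, 0.0, -0.463]
contact_force: [0.6, -1.0, -0.0]
opening: 0.772
finger_force: 45.2
row [-0.12, -0.0, 0.11, 0.0, 0.002, 0.001]
```

```bash
python3 -m crank '[[-0.1,0,0.08,0,0,0],[-0.18,0,0.13,0,0,0],[-0.18,0,0.13,0,0,0]]'; python3 -m crank '[[-0.1,0,0.07,0,0,0],[-0.1,0,0.07,0,0,0]]'
```

```text
time: 14.4
eef_pos: [0.6533, -0.1131, 0.1008]
tcp_rot: [-0.0, 0.887, 0.0, -0.462]
contact_force: [0.1, -0.1, 1.1]
opening: 0.773
finger_force: 45.3
time: 14.6
eef_pos: [0.6535, -0.1132, 0.1007]
tcp_rot: [0.0, 0.887, -0.0, -0.463]
contact_force: [-0.5, 0.6, 5.0]
opening: 0.771
finger_force: 45.4
```

Contact came at exactly the nesting height. I'll release and back off.

```bash
python3 -m crank '[[0,0,0,0,0,0],[0,0,0,0,0,0],[0,0,0,0,0,0],[0,0,0,0,0,0],[0,0,0,0,0,0]]' 1; python3 -m crank '[[0,0,-1,0,0,0],[0,0,-2.5,0,0,0],[0,0,-5,0,0,0],[0,0,-8,0,0,0],[0,0,-11,0,0,0],[0,0,-13,0,0,0],[0,0,-13,0,0,0]]'
python3 -c "
from h import *
im,P=cups('wrist',[(.673,-.113)],[.131]);cv2.imwrite('pics/w6.png',im)
im,P=cups('scene',[(.673,-.113)],[.131]);cv2.imwrite('pics/s6.png',cv2.resize(im[180:280,220:400],None,fx=4,fy=4))
go((.50,-.2525,.27),rot(180,0))"
```

```text
time: 15.1
eef_pos: [0.6532, -0.1129, 0.0989]
tcp_rot: [-0.0, 0.887, 0.0, -0.462]
contact_force: [0.1, -1.0, 0.6]
opening: 1.002
finger_force: 0.0
time: 15.8
eef_pos: [0.7614, -0.113, 0.1748]
tcp_rot: [-0.0, 0.888, -0.0, -0.46]
contact_force: [-0.7, 0.3, -0.9]
opening: 1.001
finger_force: 0.0
wrist [ 0.6724 -0.1155] 0.0314 2275 [0.129  0.1329]
scene [ 0.6736 -0.1143] 0.0316 113 [0.1286 0.1339]
row [22.86, -13.93, 15.72, 0.001, -0.962, 0.001]
```

View pics/s6.png

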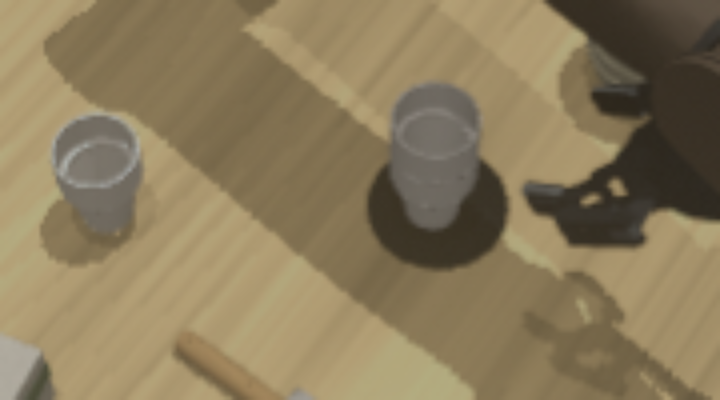

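The stack is straight and seated with its rim at about 0.131 m. I'll grasp the empty cup the same way.

```bash
python3 -c "
from h import *
go((.598,-.2524,.20),rot(180,55.2))"
```

```text
row [11.51, -13.93, 11.69, 0.0, 0.002, 0.001]
```

```bash
python3 -m crank '[[4,-2,-2,0,0,0],[6,-6,-2,0,0,0],[7,-10,0,0,0,0],[9,-13,4,0,0,0],[10.5,-14,8,0,0,0],[11.5,-14,11.7,0,0,0],[11.5,-14,11.7,0,0,0],[11.5,-14,11.7,0,0,0]]'
python3 -m crank '[[0,0,0,0,0,0]]'
python3 -c "
from h import *
im,P=cups('wrist',[(.4647,-.2524)],[.09]); print(ctrl.get_state()['qpos'])
go((.445,-.2524,.0597),rot(180,55.2))"
```

```text
time: 16.7
eef_pos: [0.596, -0.2527, 0.1998]
tcp_rot: [-0.0, 0.886, 0.001, -0.464]
contact_force: [0.4, -0.2, -0.1]
opening: 1.0
finger_force: 0.0
time: 16.8
eef_pos: [0.5991, -0.2531, 0.202]
tcp_rot: [-0.0, 0.887, -0.0, -0.461]
contact_force: [0.8, -0.1, 1.1]
opening: 1.002
finger_force: 0.0
wrist [ 0.4645 -0.255 ] 0.0314 1289 [0.0882 0.0921]
[-0.42487939  0.7609889   1.15931172 -0.40214079  2.0974119  -2.03616123]
row [-2.76, 0.1, 20.85, -0.001, 0.006, -0.0]
```

```bash
python3 -m crank '[[-2.7,0.1,4,0,0.006,0],[-2.7,0.1,8,0,0.006,0],[-2.7,0.1,11,0,0.006,0],[-2.7,0.1,13,0,0.006,0],[-2.7,0.1,15,0,0.006,0],[-2.7,0.1,17,0,0.006,0],[-2.7,0.1,19,0,0.006,0],[-2.75,0.1,20.8,0,0.006,0],[-2.75,0.1,20.8,0,0.006,0],[-2.75,0.1,20.8,0,0.006,0]]'
python3 -c "
from h import *
go((.445,-.2524,.0597),rot(180,55.2))"
```

```text
time: 17.85
eef_pos: [0.4452, -0.2525, 0.0598]
tcp_rot: [-0.0, 0.886, -0.0, -0.464]
contact_force: [-0.1, 0.0, 1.8]
opening: 1.001
finger_force: 0.0
row [-0.0, 0.01, 0.02, -0.001, -0.002, 0.0]
```

```bash
python3 -m crank '[[0,0,0,0,0,0],[0,0,0,0,0,0],[0,0,0,0,0,0],[0,0,0,0,0,0],[0,0,0,0,0,0],[0,0,0,0,0,0]]' 0.4 40
python3 -m crank '[[2,0,-1.4,0,0,0],[4,0,-2.8,0,0,0],[7,0,-4.8,0,0,0],[10,0,-6.9,0,0,0],[13,0,-9,0,0,0],[15.5,0,-10.8,0,0,0],[15.5,0,-10.8,0,0,0],[15.5,0,-10.8,0,0,0]]' 
python3 -c "
from h import *
im,P=cloud('wrist'); cv2.imwrite('pics/w7.png',im)
go((.653,-.113,.25),rot(180,55.2))"
```

```text
time: 18.45
eef_pos: [0.4444, -0.2526, 0.0605]
tcp_rot: [-0.0, 0.886, -0.001, -0.464]
contact_force: [3.9, -0.7, 5.7]
opening: 0.759
finger_force: 44.4
time: 19.25
eef_pos: [0.4443, -0.2521, 0.2475]
tcp_rot: [-0.0, 0.886, 0.0, -0.464]
contact_force: [-0.7, 0.6, -1.5]
opening: 0.763
finger_force: 44.5
row [-11.59, 13.88, -17.43, 0.001, -0.005, 0.002]
```

View pics/w7.png

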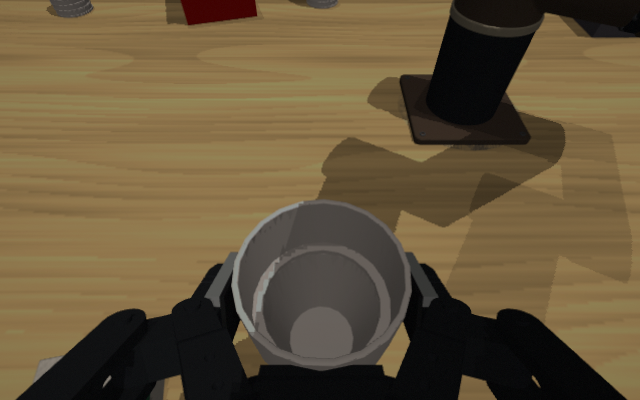

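The empty cup sits in the grip exactly as the lime cup did, with its mouth at (322,285). I'll carry it over the stack.

```bash
python3 -m crank '[[-1,2,-2,0,0,0],[-3,4,-5,0,-0.005,0],[-5,6,-8,0,-0.005,0],[-7,9,-11,0,-0.005,0.002],[-9,11,-14,0,-0.005,0.002],[-10.5,13,-16,0,-0.005,0.002],[-11.6,13.9,-17.4,0,-0.005,0.002],[-11.6,13.9,-17.4,0,-0.005,0.002],[-11.6,13.9,-17.4,0,-0.005,0.002],[-11.6,13.9,-17.4,0,-0.005,0.002]]' 
python3 -c "
from h import *
go((.6533,-.113,.175),rot(180,55.2))"
```

```text
time: 20.3
eef_pos: [0.6524, -0.1139, 0.2503]
tcp_rot: [0.001, 0.886, 0.0, -0.464]
contact_force: [-0.2, -0.3, -0.7]
opening: 0.763
finger_force: 44.8
row [-6.24, 0.09, 4.22, 0.001, -0.001, -0.001]
```

```bash
python3 -m crank '[[-1.5,0.09,1,0,0,0],[-3,0.09,2,0,0,0],[-4.5,0.09,3,0,0,0],[-5.5,0.09,3.7,0,0,0],[-6.2,0.09,4.2,0,0,0],[-6.2,0.09,4.2,0,0,0]]' 
python3 -c "
from h import *
go((.6534,-.113,.145),rot(180,55.2))"
```

```text
time: 20.9
eef_pos: [0.6536, -0.1122, 0.1743]
tcp_rot: [0.0, 0.886, 0.0, -0.464]
contact_force: [0.8, -0.5, -0.9]
opening: 0.76
finger_force: 44.8
row [-2.39, -0.08, 1.68, 0.001, -0.002, -0.0]
```

```bash
python3 -m crank '[[-0.6,-0.05,0.4,0,0,0],[-1.2,-0.08,0.8,0,0,0],[-1.8,-0.08,1.3,0,0,0],[-2.4,-0.08,1.7,0,0,0],[-2.4,-0.08,1.7,0,0,0],[-2.4,-0.08,1.7,0,0,0]]' 
python3 -c "
from h import *
go((.6534,-.113,.138),rot(180,55.2))"
```

```text
time: 21.5
eef_pos: [0.654, -0.1131, 0.1469]
tcp_rot: [0.001, 0.886, 0.0, -0.463]
contact_force: [0.1, -0.2, -1.1]
opening: 0.763
finger_force: 44.8
row [-0.7, 0.01, 0.55, 0.001, 0.0, -0.001]
```

```bash
python3 -m crank '[[-0.2,0,0.15,0,0,0],[-0.4,0,0.3,0,0,0],[-0.6,0,0.45,0,0,0],[-0.7,0,0.53,0,0,0],[-0.7,0,0.53,0,0,0]]'; python3 -m crank '[[-0.1,0,0.07,0,0,0],[-0.12,0,0.08,0,0,0],[-0.12,0,0.08,0,0,0]]'
```

```text
time: 22.0
eef_pos: [0.6536, -0.1131, 0.1381]
tcp_rot: [0.001, 0.886, -0.0, -0.463]
contact_force: [-0.6, 0.1, -0.9]
opening: 0.756
finger_force: 44.8
time: 22.3
eef_pos: [0.6538, -0.1131, 0.137]
tcp_rot: [0.001, 0.886, -0.0, -0.463]
contact_force: [0.1, -0.3, -2.0]
opening: 0.765
finger_force: 44.8
```

```bash
python3 -m crank '[[-0.1,0,0.07,0,0,0],[-0.16,0,0.11,0,0,0],[-0.16,0,0.11,0,0,0]]'
```

```text
time: 22.6
eef_pos: [0.654, -0.1131, 0.1364]
tcp_rot: [0.001, 0.886, -0.0, -0.463]
contact_force: [-0.3, 0.3, 3.5]
opening: 0.765
finger_force: 45.1
```

```bash
python3 -m crank '[[0,0,0,0,0,0],[0,0,0,0,0,0],[0,0,0,0,0,0],[0,0,0,0,0,0],[0,0,0,0,0,0]]' 1; python3 -m crank '[[0,0,-1,0,0,0],[0,0,-2.5,0,0,0],[0,0,-5,0,0,0],[0,0,-8,0,0,0],[0,0,-11,0,0,0],[0,0,-15,0,0,0],[0,0,-18,0,0,0],[0,0,-18,0,0,0]]'
python3 -c "
from h import *
im,P=cups('wrist',[(.673,-.113)],[.166])
im2,P=cups('scene',[(.673,-.113)],[.166])
q=P[(np.linalg.norm(P[...,:2]-[.673,-.113],axis=-1)<.045)]; print(np.nanpercentile(q[:,2],[98,99.5]))
a=cv2.resize(im2[80:280,230:430],(400,400)); b=cv2.resize(im[:,120:520],(400,400)); cv2.imwrite('pics/f.png',np.hstack([a,b]))"
```

```text
time: 23.1
eef_pos: [0.6538, -0.1131, 0.1348]
tcp_rot: [0.001, 0.886, -0.0, -0.463]
contact_force: [0.6, -0.2, -0.7]
opening: 0.998
finger_force: 0.0
time: 23.9
eef_pos: [0.7927, -0.1116, 0.2282]
tcp_rot: [-0.001, 0.884, 0.001, -0.467]
contact_force: [-1.0, 0.3, -4.6]
opening: 1.002
finger_force: 0.0
wrist [ 0.6732 -0.1157] 0.0315 1833 [0.1638 0.168 ]
scene [ 0.6743 -0.1146] 0.0316 133 [0.1628 0.1681]
[0.40488636 0.40625676]
```

View pics/f.png

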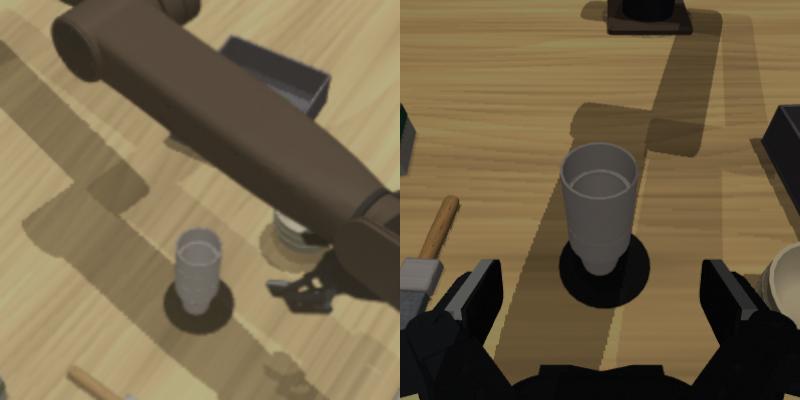

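The three-cup stack stands straight on the coaster (left crop at 198,270), and its rim is at the predicted 0.166 m.

```bash
python3 -m crank '[[1,0,-1,0,0,0],[1,0,-1,0,0,0],[1,0,-1,0,0,0],[1,0,-1,0,0,0]]'; python3 -c "
from plant import ctrl
print(ctrl.sign_off())"
```

```text
time: 24.4
eef_pos: [0.7915, -0.112, 0.2525]
tcp_rot: [0.001, 0.888, -0.001, -0.459]
contact_force: [0.4, -0.3, -0.7]
opening: 1.003
finger_force: 0.0
the job is handed in; nothing more can be done
None
```

Both limes are in the tub and all three tumblers are nested upright and fully seated on the coaster, with the base cup at the bottom; I handed the job in at 24.4 s, and sign-off gave no verdict.

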